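# Stand the fallen camera targets back on their feet

### The job

Two of the three white dotted camera targets have fallen on their backs, so that their steel feet stick up. Stand both up again on the spot, within about 5 cm of where they lie, by pushing the top of each foot away from its plate with the fingertips until it drops flat on its rubber sole; push only, do not grip or lift anything. Leave the target that still stands and all the other things where they are.

Things in the scene. Friction and masses are not known exactly. Their poses are not given: they have to be found in the camera images.
- target_a: target stand, an L of steel foot (100 mm wide, 80 long, 10 thick with sole) and white dotted plate (96 mm wide, 6 thick) square at its rear edge; 110 mm tall, about 0.56 kg, mostly the foot; this one lies fallen on its back at the start. Origin: middle of the heel, the L's outer corner edge, at surface level; at the start x points level from plate to sole side, the way the foot must fall, y along the heel, z up
- target_a_foot_edge (a point): middle of the free edge of target_a's foot, 80 mm from the heel. Fallen: 80 mm up, the foot being an upright wall at the end of the plate, which lies flat, dots up. Pushed near its top away from the plate, the foot turns about the heel and drops on its sole by itself once it leans about 25 degrees. Standing: 6 mm up
- target_a_plate_top (a point): middle of the free edge of target_a's plate, 110 mm from the heel; 3 mm up when fallen, 110 mm up when standing
- target_a_sole: the black rubber sole of target_a: 2 mm thick, covers the outer (under) side of the foot; origin and axes as body target_a
- target_b: target stand, an L of steel foot (100 mm wide, 80 long, 10 thick with sole) and white dotted plate (96 mm wide, 6 thick) square at its rear edge; 110 mm tall, about 0.56 kg, mostly the foot; this one lies fallen on its back at the start. Origin: middle of the heel, the L's outer corner edge, at surface level; at the start x points level from plate to sole side, the way the foot must fall, y along the heel, z up
- target_b_foot_edge (a point): middle of the free edge of target_b's foot, 80 mm from the heel. Fallen: 80 mm up, the foot being an upright wall at the end of the plate, which lies flat, dots up. Pushed near its top away from the plate, the foot turns about the heel and drops on its sole by itself once it leans about 25 degrees. Standing: 6 mm up
- target_b_plate_top (a point): middle of the free edge of target_b's plate, 110 mm from the heel; 3 mm up when fallen, 110 mm up when standing
- target_b_sole: the black rubber sole of target_b: 2 mm thick, covers the outer (under) side of the foot; origin and axes as body target_b
- target_c: target stand, an L of steel foot (100 mm wide, 80 long, 10 thick with sole) and white dotted plate (96 mm wide, 6 thick) square at its rear edge; 110 mm tall, about 0.56 kg, mostly the foot; this one stands upright already and is to be left alone. Origin: middle of the heel, the L's outer corner edge, at surface level; standing, its z axis points level along the foot
- target_c_foot_edge (a point): middle of the free edge of target_c's foot, 80 mm from the heel. Fallen: 80 mm up, the foot being an upright wall at the end of the plate, which lies flat, dots up. Pushed near its top away from the plate, the foot turns about the heel and drops on its sole by itself once it leans about 25 degrees. Standing: 6 mm up
- target_c_plate_top (a point): middle of the free edge of target_c's plate, 110 mm from the heel; 3 mm up when fallen, 110 mm up when standing
- target_c_sole: the black rubber sole of target_c: 2 mm thick, covers the outer (under) side of the foot; origin and axes as body target_c
- jar: screw jar with a red lid, 43 mm across, 51 mm tall, loose, not part of the job; origin at the centre of its underside
- dropper: amber dropper bottle, 28 mm across, 92 mm tall, loose, not part of the job; origin at the centre of its underside
- glue: green and yellow glue stick standing, 22 mm across, 74 mm tall, loose, not part of the job; origin at the centre of its underside
- tape: roll of yellow tape lying flat, 62 mm across, 19 mm tall, loose, not part of the job; origin at the centre of its underside
- tin: round metal weighing tin, 51 mm across, 26 mm tall, loose, not part of the job; origin at the centre of its underside

How it is judged:
By the outcome, as a careful person would: the job done as asked, in the order asked, and still so for the second after the job is handed in, with the robot touching nothing.
It also fails if it takes over 45 s, if anything falls off the work surface, if the arm or the gripper's body presses on something with over 40 N, if the wrist force passes 120 N, or if a joint passes its speed limit or range.

### The arm

A 6-joint arm with a two-finger parallel gripper is mounted at the origin on a cart in front of the work surface, level with it; the furniture and walls round the work are solid. World frame = base frame: x ahead of the robot, y to its left, z up, the work surface at z = 0. Lengths are in m, angles in degrees, forces in N, time in s.
With the tool pointing down it reaches from about 0.25 to 0.8 m from the base axis. Payload 8.5 kg.
Tool frame: the origin (TCP) lies midway between the tips of the shut fingers; the grasp point (between the pads) lies 19 mm behind it; z points along the fingers, y is the direction in which the jaws open and shut (so a half turn about z gives the same grasp; the last joint's range is limited). The gripper opens to 85 mm and grips with 20 to 120 N. Pads are 22 mm wide; open, the fingers measure 114 mm over their backs; the gripper's body (76 mm by 85 mm) begins 54 mm behind the grasp point. The pads swing forward as they close: fully open they stand 13 mm farther back than shut.
Start: joints at [66.005, 13.648, -0.773, 75.585, 0, 90], TCP at [0.213, 0.48, 0.231] pointing down, gripper open.
Joint ranges: [-152.45, 152.45], [-59.26, 108.67], [-65.41, 83.53], [-104.44, 129.93], [-82.83, 76.93], [-180, 180]. Speed limits (degrees/s): [127.2, 127.2, 159.86, 180, 180, 180].

### API

Orientations are given as [roll, pitch, yaw] about the fixed x, y, z axes, in that order (R = Rz(yaw) Ry(pitch) Rx(roll)).
In Python, from rig import arm gives the robot as it stands. The module is installed in compiled form; this text tells all that it offers.
- The arm moves only by the shell command python3 -m inch 'ROWS'. ROWS is JSON, a list of rows, each a list of 5 numbers: the opening, from -1 (shut) to 1 (fully open), so that 0 is half open, then the shift along the tool's x, y, z in m, then the turn about the tool's z in degrees. A call has 1 to 8 rows; each row is the pose to reach, as a shift and turn from the pose measured when the call began, along the tool's axes at that moment; what a row does not reach only later rows make up. A row lasts 1/12 s, in which the tool goes at most 41.7 mm and 7.16 degrees, less where a joint would pass 70% of its speed; a pose out of reach is approached as far as the arm can. A call with a gripper value outside its range is refused whole. The fingers move at their own pace and stop on an object; the grip force is fixed at half the most. Time passes only in rows, so rows that repeat a pose let the fingers close. It gives the time, the measured TCP pose, the force and the opening at its end, in the units of the state.
- arm.state(): the state, without advancing time (a new reading comes with each control period).
- arm.capture(name): name is "side" or "top"; returns the picture (480x640x3 uint8, red, green, blue); there is no depth.
- arm.camera_params(name): a dict with "fx", "fy", "cx", "cy" (pixels), "D" ([k1, k2, p1, p2, k3] as OpenCV has them; the pictures are not rectified), "cam_to_world" (4x4, takes a point from camera to world coordinates). Camera axes: x right, y down, z forward; pixel columns grow to the right and rows downward; lengths in m; the calibration is good to about 2 mm. A picture is of the moment at which its call begins. camera_params takes no time and is no camera call.
- arm.finish_job(): hands the job in, once; it reports no verdict.
Trained networks look in the newest picture that a camera, given by its name, has taken for a name from the list of things; names that differ only in an ending like _2 or _b are one class to them, and where a whole thing is asked for, a point or a joint stands for the part that bears it (a point fixed in the world has none). Each returns a list of dicts, best first, with "p" (0 to 1); they miss things now and then, are a little off and sometimes report something else, mostly with a low value. They report only what shows in the picture. A call takes as long as a camera call.
- arm.spot_in(camera, name): "location" ([column, row] in pixels, amid what is visible of it).
- arm.regions_of(camera, name): "pixels" (480x640 bool, what is visible of it) and "location" ([column, row] in pixels, amid what is visible of it).
The state is a dict: "time": time; "joint_positions": joint angles; "joint_velocities": joint speeds; "joint_torque": joint torques, N m; "eef_pos": TCP position; "ee_rot": TCP orientation; "ft_force": force on the tool from outside, world axes, zero at the start; "moment": the same for the moment, N m; "width": finger opening in m.
Only numpy, scipy, OpenCV 4.12 (cv2) and the standard library are available. Lean on these libraries where they do the work, as an engineer would, in place of code of your own. Each camera call takes 0.05 s, during which the arm holds its last target.

## Working session

There is one attempt and no reset: what is moved stays moved. The work goes in short steps, Python scripts to look and compute and a shell command to move; the robot and the scene stay as the last step left them, time stands still between calls to the robot, and variables do not carry over. Pictures are saved under pics/ and viewed, and the job is handed in when it is done.

```bash
mkdir -p pics
python3 - <<'E'
from rig import arm
import cv2,numpy as np
for n in("side","top"):
    im=arm.capture(n); cv2.imwrite(f"pics/{n}0.png",im[:,:,::-1])
    p=arm.camera_params(n); print(n,p["fx"],p["fy"],p["cx"],p["cy"],p["D"]);print(np.round(p["cam_to_world"],3))
s=arm.state();print(s["time"],s["eef_pos"],s["ee_rot"],s["width"],s["ft_force"])
E
```

```text
side 455.27821448551214 455.27821448551214 320.83977677862777 244.56842606061016 [-0.07191378  0.          0.          0.          0.        ]
[[-0.841  0.289 -0.457  1.033]
 [ 0.541  0.444 -0.715  0.786]
 [-0.004 -0.848 -0.529  0.635]
 [ 0.     0.     0.     1.   ]]
top 521.5884900569165 521.5884900569165 329.7486850713025 242.40956670095505 [-0.01180298  0.          0.          0.          0.        ]
[[ 2.000e-03 -9.940e-01  1.130e-01  4.220e-01]
 [-1.000e+00  1.000e-03  2.300e-02  2.100e-02]
 [-2.300e-02 -1.130e-01 -9.930e-01  1.316e+00]
 [ 0.000e+00  0.000e+00  0.000e+00  1.000e+00]]
0.1 [0.21334866 0.47931271 0.23074473] [-1.79928318e+02 -1.17681249e-03  1.56004273e+02] 0.0851976237933184 [-0.16402388 -0.11586734  0.44009468]
```

View pics/side0.png

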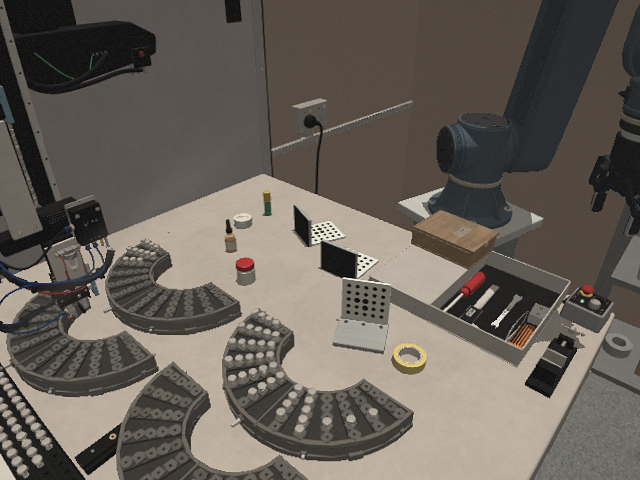

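View pics/top0.png

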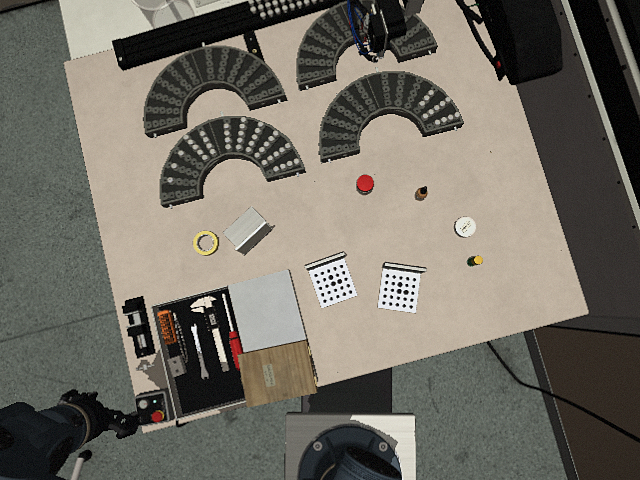

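The side and top views agree. Two targets lie on their backs at top-view pixels (331,280) and (402,288), with their feet on the far side. The third stands at (248,231). Next I measure them.

```bash
cat > h.py <<'E'
from rig import arm
import cv2,numpy as np
def cam(n):
    p=arm.camera_params(n);K=np.array([[p["fx"],0,p["cx"]],[0,p["fy"],p["cy"]],[0,0,1]]);return K,np.array(p["D"],float),np.array(p["cam_to_world"])
def ray(n,uv,z):
    K,D,T=cam(n);q=cv2.undistortPoints(np.array(uv,float).reshape(-1,1,2),K,D).reshape(-1,2)
    d=np.c_[q,np.ones(len(q))]@T[:3,:3].T;o=T[:3,3];return o+d*((z-o[2])/d[:,2])[:,None]
def proj(n,P):
    K,D,T=cam(n);W=np.linalg.inv(T);r=cv2.Rodrigues(W[:3,:3])[0];return cv2.projectPoints(np.array(P,float),r,W[:3,3],K,D)[0].reshape(-1,2)
E
python3 - <<'E'
from h import *
im=arm.capture("top");arm.capture("side")
for nm in("target_a","target_a_foot_edge","target_a_plate_top","target_a_sole"):
  for c in("top","side"):
    for r in arm.spot_in(c,nm): print(nm,c,np.round(r["location"],1),round(r["p"],2))
for r in arm.regions_of("top","target_a"):
    m=r["pixels"].astype(np.uint8);print(r["location"],r["p"],m.sum(),cv2.boxPoints(cv2.minAreaRect(cv2.findNonZero(m))).round(1).tolist())
cv2.imwrite("pics/topz.png",cv2.resize(im[235:325,290:440,::-1],None,fx=5,fy=5,interpolation=cv2.INTER_CUBIC))
E
```

```text
target_a top [244.  229.1] 0.92
target_a top [331.2 281. ] 0.84
target_a top [401.3 282.4] 0.56
target_a top [211.5 245.3] 0.37
target_a side [312.9 229.7] 0.94
target_a side [340.7 259.8] 0.84
target_a side [363.7 314.1] 0.61
target_a_foot_edge top [331.4 278.4] 0.98
target_a_foot_edge side [343.  262.4] 0.64
target_a_plate_top top [331.1 279.2] 0.97
target_a_plate_top side [342.2 262.8] 0.74
target_a_sole side [337.5 262.8] 0.84
target_a_sole side [363.  316.3] 0.62
[246.0, 231.6] 0.8 1243 [[220.6999969482422, 233.3000030517578], [251.10000610351562, 205.39999389648438], [272.70001220703125, 228.89999389648438], [242.3000030517578, 256.79998779296875]]
[329.2, 282.2] 0.69 1807 [[304.0, 264.0], [343.0, 251.0], [357.8999938964844, 295.70001220703125], [318.8999938964844, 308.70001220703125]]
[399.5, 287.1] 0.56 1774 [[376.3999938964844, 307.1000061035156], [383.6000061035156, 260.8999938964844], [425.3999938964844, 267.29998779296875], [418.29998779296875, 313.6000061035156]]
```

View pics/topz.png

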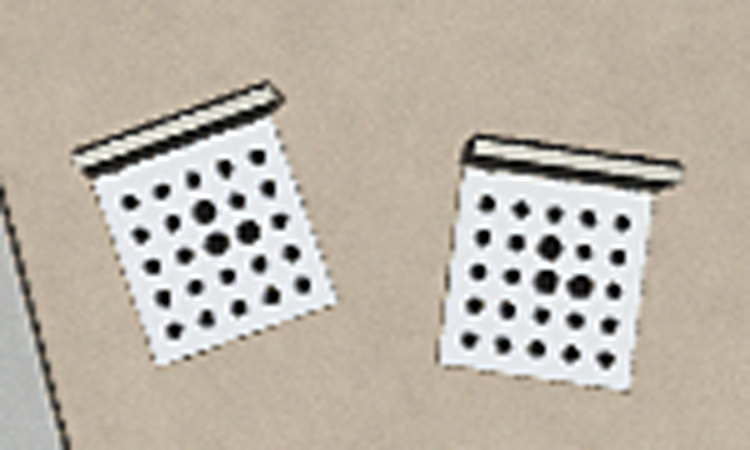

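Run:
```python
from h import *
def full(p): return (np.array(p,float)+.5)/5-.5+[290,235]
for nm,pl,ft in(("L",[(157,365),(335,300)],[(80,160),(276,91)]),("R",[(440,365),(630,390)],[(473,147),(682,172)])):
    P=ray("top",full(pl),.006);F=ray("top",full(ft),.08)
    print(nm,"plate",P.round(4).tolist(),"foot",F.round(4).tolist())
    for Q in(P,F):
        d=Q[1]-Q[0];print(" len",np.linalg.norm(d[:2]),"edge angle",np.degrees(np.arctan2(d[1],d[0])))
    v=F.mean(0)-P.mean(0);print(" mid",P.mean(0),F.mean(0),"dir",np.degrees(np.arctan2(v[1],v[0])),np.linalg.norm(v[:2]))
```

```text
L plate [[0.4071, 0.0734, 0.006], [0.4396, -0.0155, 0.006]] foot [[0.5046, 0.1074, 0.08], [0.5375, 0.0143, 0.08]]
 len 0.09459662291762728 edge angle -69.94568932345952
 len 0.09880423639807569 edge angle -70.53586220564272
 mid [0.42335486 0.02894268 0.006     ] [0.52103402 0.06084754 0.08      ] dir 18.08854804820341 0.1027576743764272
R plate [[0.4074, -0.0676, 0.006], [0.3953, -0.1617, 0.006]] foot [[0.5108, -0.079, 0.08], [0.499, -0.1775, 0.08]]
 len 0.0948815853519841 edge angle -97.3515661483845
 len 0.09920553188613442 edge angle -96.83906163931883
 mid [ 0.40137726 -0.11464904  0.006     ] [ 0.50492353 -0.12828325  0.08      ] dir -7.50113287911553 0.10444004397863145
```

Both fallen targets are measured, and the push directions are about 19° for the left one and -7° for the right one. I'll push with the fingers half open, which gives two contact points and keeps the foot square. First I move above the left target.

```bash
cat > w.py <<'E'
# w.go(x,y,z,yaw): prints shift in tool axes
from h import *
from scipy.spatial.transform import Rotation as Ro
def go(x,y,z,yaw):
    s=arm.state();R=Ro.from_euler('xyz',s["ee_rot"],degrees=True)
    d=R.inv().apply(np.array([x,y,z])-s["eef_pos"]);dy=(yaw-s["ee_rot"][2]+180)%360-180
    print("t",s["time"],"pos",s["eef_pos"].round(4),s["ee_rot"].round(2),"j",np.round(s["joint_positions"],1),"F",np.round(s["ft_force"],1),"w",round(s["width"],4));print("shift",d.round(4),"turn",round(-dy,1))
E
python3 -m inch '[[0,-0.43,-0.277,0,-43],[0,-0.43,-0.277,0,-43],[0,-0.43,-0.277,0,-43],[0,-0.43,-0.277,0,-43],[0,-0.43,-0.277,0,-43],[0,-0.43,-0.277,0,-43],[0,-0.43,-0.277,0,-43],[0,-0.43,-0.277,0,-43]]'
python3 -c "
from w import *
go(.493,.051,.16,199.3)"
```

```text
time: 1.32
eef_pos: [0.3821, 0.2226, 0.2316]
ee_rot: [180.0, 0.0, -160.6]
ft_force: [0.1, 1.5, -0.2]
width: 0.0427
t 1.3167 pos [0.3821 0.2226 0.2316] [ 1.7999e+02  4.0000e-02 -1.6064e+02] j [ 30.2   5.5 -10.9  73.6  -0.   10.9] F [ 0.1  1.5 -0.2] w 0.0427
shift [-0.0476 -0.1987  0.0716] turn 0.1
```

```bash
python3 -m inch '[[0,-0.048,-0.199,0.07,0],[0,-0.048,-0.199,0.07,0],[0,-0.048,-0.199,0.07,0],[0,-0.048,-0.199,0.07,0],[0,-0.048,-0.199,0.07,0],[0,-0.048,-0.199,0.07,0],[0,-0.048,-0.199,0.07,0]]'
python3 -c "
from w import *
go(.493,.051,.056,199.3)
for n in ('side','top'):
    im=arm.capture(n);c=im[150:390,200:520];cv2.imwrite('pics/%s1.png'%n,cv2.resize(c[:,:,::-1],None,fx=2,fy=2))
print(proj('top',[[.493,.051,.16]]))"
```

```text
time: 1.9
eef_pos: [0.494, 0.0485, 0.1604]
ee_rot: [180.0, -0.1, -160.9]
ft_force: [0.1, 0.9, -0.9]
width: 0.0426
t 1.9 pos [0.494  0.0485 0.1604] [ 1.7999e+02 -6.0000e-02 -1.6087e+02] j [  5.6  12.9 -12.4  64.7  -0.  -13.5] F [ 0.1  0.9 -0.9] w 0.0426
shift [0.     0.0027 0.1044] turn -0.2
[[328.46092605 269.40274152]]
```

View pics/side1.png

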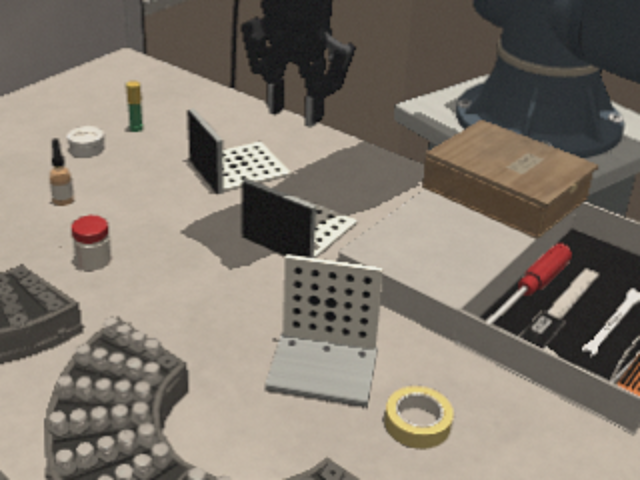

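View pics/top1.png

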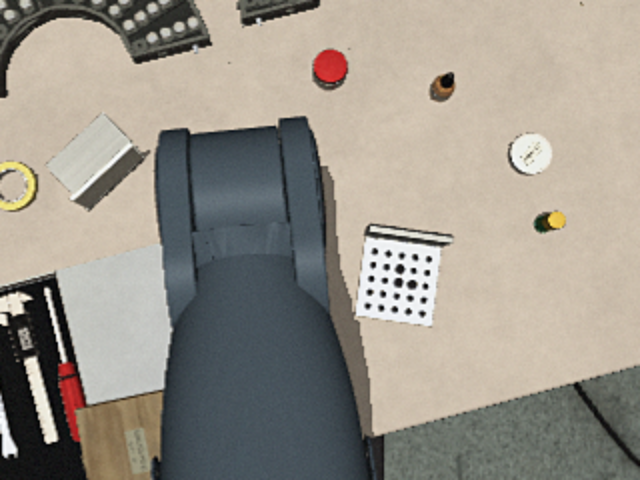

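The fingers hang above the left target with the gap across the push direction, and the target's sole wall is still upright. I'll lower them on the plate side of the foot.

```bash
python3 -m inch '[[0,0,0.0025,0.035,0],[0,0,0.0025,0.065,0],[0,0,0.0025,0.09,0],[0,0,0.0025,0.104,0],[0,0,0.0025,0.104,0]]'
python3 -c "
from w import *
go(.493,.051,.056,199.3)
im=arm.capture('side');c=im[180:330,230:430];cv2.imwrite('pics/side2.png',cv2.resize(c[:,:,::-1],None,fx=4,fy=4))"
```

```text
time: 2.42
eef_pos: [0.4899, 0.0546, 0.0556]
ee_rot: [179.9, -0.2, -160.6]
ft_force: [-0.6, 0.5, -1.5]
width: 0.0427
t 2.4167 pos [0.4899 0.0546 0.0556] [ 179.9    -0.22 -160.58] j [  6.3  18.  -22.5  49.8   0.1 -13.1] F [-0.6  0.5 -1.5] w 0.0427
shift [-0.0018 -0.0044 -0.0004] turn 0.1
```

View pics/side2.png

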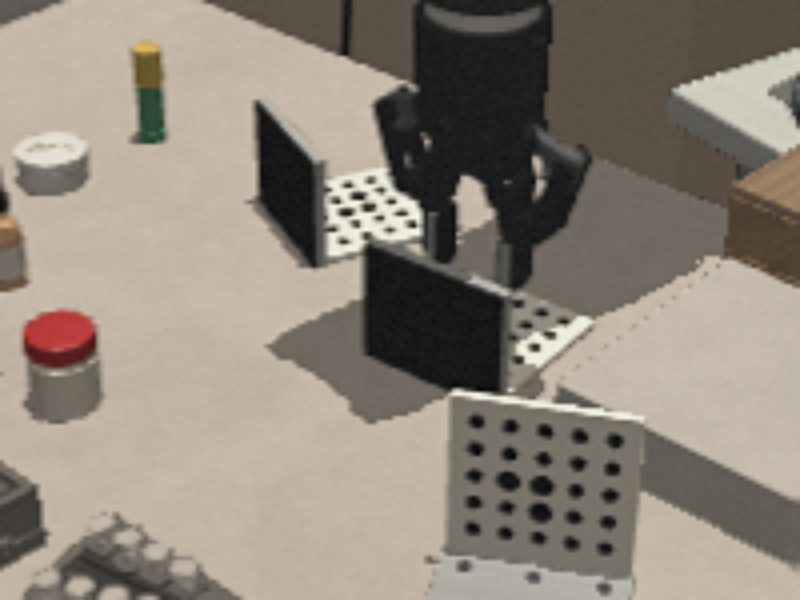

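The fingers are behind the foot wall, roughly centred on it and 15 mm clear. Now I push along tool -x.

```bash
python3 -m inch '[[0,-0.006,-0.004,0,0],[0,-0.012,-0.004,0,0],[0,-0.017,-0.004,0,0],[0,-0.022,-0.004,0,0],[0,-0.027,-0.004,0,0],[0,-0.032,-0.004,0,0],[0,-0.037,-0.004,0,0],[0,-0.042,-0.004,0,0]]'
python3 -c "
from w import *
go(.493,.051,.056,199.3)
im=arm.capture('side');c=im[180:330,230:430];cv2.imwrite('pics/side3.png',cv2.resize(c[:,:,::-1],None,fx=4,fy=4))"
```

```text
time: 3.13
eef_pos: [0.5325, 0.0649, 0.0571]
ee_rot: [179.9, -0.1, -160.6]
ft_force: [-0.2, -0.0, -0.4]
width: 0.0429
t 3.1333 pos [0.5325 0.0649 0.0571] [ 1.7992e+02 -1.0000e-01 -1.6060e+02] j [  6.9  21.5 -16.6  52.    0.1 -12.5] F [-0.2 -0.  -0.4] w 0.0429
shift [0.0419 0.     0.0012] turn 0.1
```

View pics/side3.png

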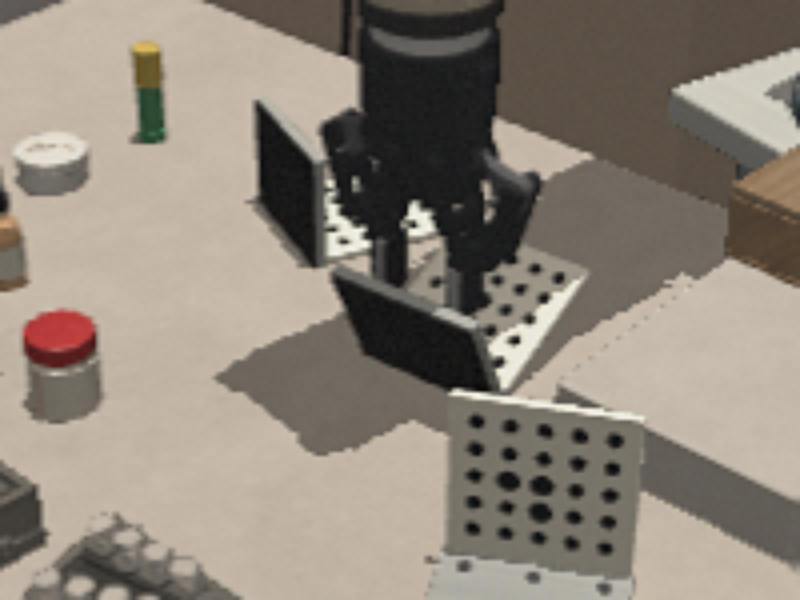

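The foot is turning about its heel without sliding, and leans about 20° now. I'll keep pushing.

```bash
python3 -m inch '[[0,-0.006,0,0,0],[0,-0.012,0,0,0],[0,-0.018,0,0,0],[0,-0.024,0,0,0],[0,-0.03,0,0,0],[0,-0.03,0,0,0],[0,-0.03,0,0,0]]'
python3 -c "
from w import *
go(.493,.051,.056,199.3)
im=arm.capture('side');c=im[180:330,230:430];cv2.imwrite('pics/side4.png',cv2.resize(c[:,:,::-1],None,fx=4,fy=4))"
```

```text
time: 3.77
eef_pos: [0.562, 0.0752, 0.057]
ee_rot: [179.9, -0.1, -160.6]
ft_force: [-0.0, -0.2, -0.7]
width: 0.0426
t 3.7667 pos [0.562  0.0752 0.057 ] [ 1.7993e+02 -6.0000e-02 -1.6058e+02] j [  7.6  24.1 -12.3  53.7   0.1 -11.8] F [-0.  -0.2 -0.7] w 0.0426
shift [0.0731 0.0001 0.0011] turn 0.1
```

View pics/side4.png

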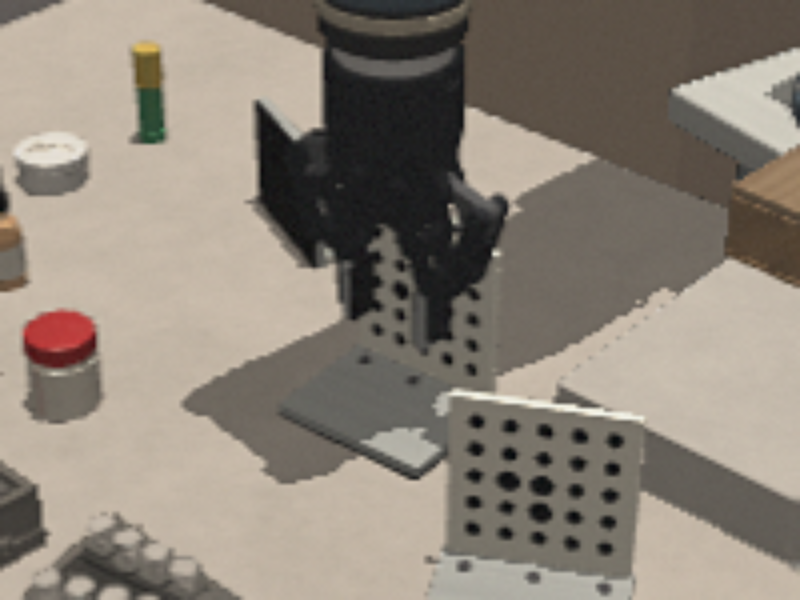

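The left target now stands flat. I'll move forward slightly, rise straight up, then go to the second one.

```bash
python3 -m inch '[[0,-0.004,0,-0.02,0],[0,-0.005,0,-0.06,0],[0,-0.005,0,-0.1,0],[0,-0.005,0,-0.13,0],[0,-0.005,0,-0.13,0]]'
python3 -c "
from w import *
go(.475,-.124,.187,172.9)
im=arm.capture('side');c=im[180:330,230:430];cv2.imwrite('pics/side5.png',cv2.resize(c[:,:,::-1],None,fx=4,fy=4))"
```

```text
time: 4.23
eef_pos: [0.569, 0.0769, 0.1935]
ee_rot: [-180.0, 0.4, -160.6]
ft_force: [0.4, -0.5, -0.7]
width: 0.0428
t 4.2333 pos [0.569  0.0769 0.1935] [-179.96    0.44 -160.59] j [  7.7  19.    1.1  71.8   0.1 -11.7] F [ 0.4 -0.5 -0.7] w 0.0428
shift [ 0.1555 -0.1583  0.0054] turn 26.5
```

View pics/side5.png

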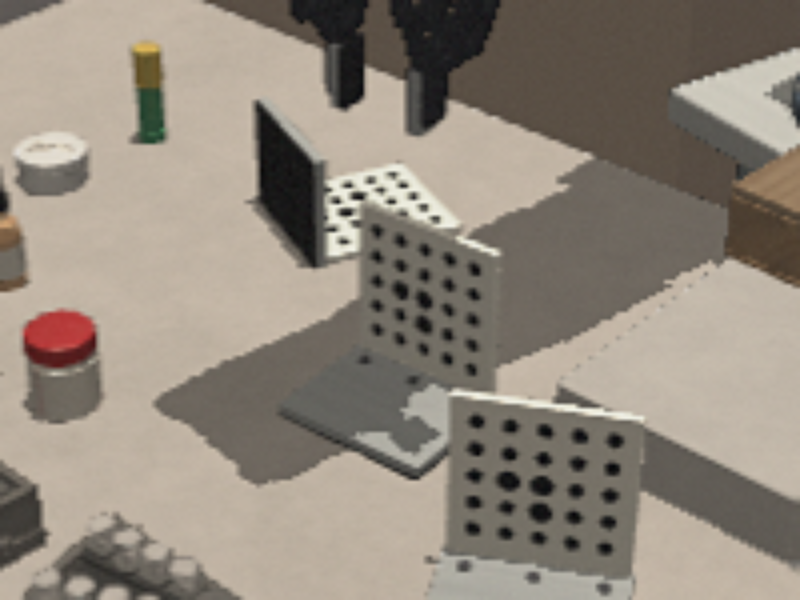

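```bash
python3 -m inch '[[0,0.156,-0.158,0.005,26.5],[0,0.156,-0.158,0.005,26.5],[0,0.156,-0.158,0.005,26.5],[0,0.156,-0.158,0.005,26.5],[0,0.156,-0.158,0.005,26.5],[0,0.156,-0.158,0.005,26.5],[0,0.156,-0.158,0.005,26.5],[0,0.156,-0.158,0.005,26.5]]'
python3 -c "
from w import *
go(.475,-.124,.056,172.9)"
```

```text
time: 4.95
eef_pos: [0.4727, -0.1245, 0.1843]
ee_rot: [179.9, 0.2, 172.8]
ft_force: [-1.1, -0.2, 0.7]
width: 0.0427
t 4.95 pos [ 0.4727 -0.1245  0.1843] [179.86   0.19 172.78] j [-14.9  11.2 -11.   67.6   0.2  -7.6] F [-1.1 -0.2  0.7] w 0.0427
shift [-0.0018  0.0004  0.1283] turn -0.1
```

```bash
python3 -m inch '[[0,-0.002,0,0.04,0],[0,-0.002,0,0.08,0],[0,-0.002,0,0.11,0],[0,-0.002,0,0.128,0],[0,-0.002,0,0.128,0],[0,-0.002,0,0.128,0]]'
python3 -c "
from w import *
go(.475,-.124,.056,172.9)
im=arm.capture('side');c=im[150:300,230:430];cv2.imwrite('pics/side6.png',cv2.resize(c[:,:,::-1],None,fx=4,fy=4))"
```

```text
time: 5.45
eef_pos: [0.4748, -0.1231, 0.0556]
ee_rot: [179.8, 0.0, 172.9]
ft_force: [0.1, 0.5, 0.8]
width: 0.0425
t 5.45 pos [ 0.4748 -0.1231  0.0556] [1.7982e+02 4.0000e-02 1.7288e+02] j [-14.7  17.7 -23.   49.3   0.2  -7.5] F [0.1 0.5 0.8] w 0.0425
shift [-0.0003 -0.0008 -0.0004] turn -0.0
```

View pics/side6.png

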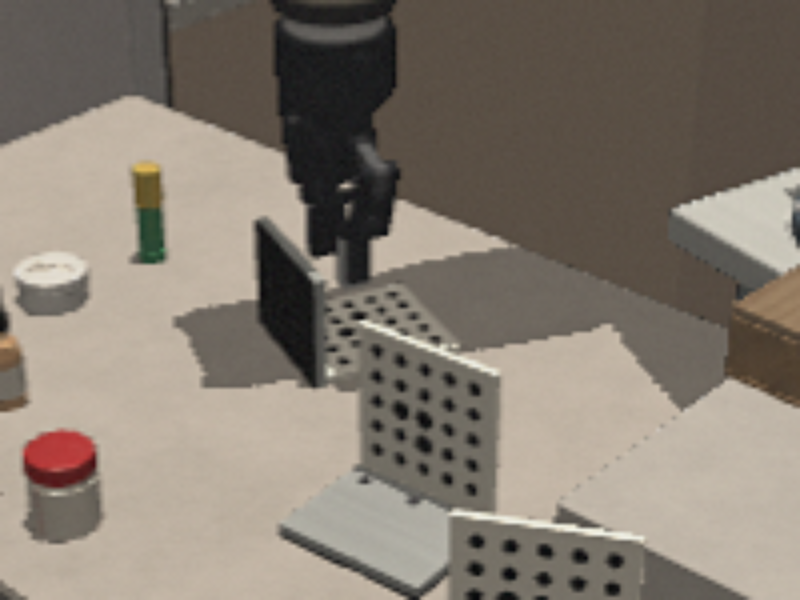

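The fingers are behind the second foot and not touching it. I'll push the same way.

```bash
python3 -m inch '[[0,-0.006,0,0,0],[0,-0.012,0,0,0],[0,-0.017,0,0,0],[0,-0.022,0,0,0],[0,-0.027,0,0,0],[0,-0.032,0,0,0],[0,-0.037,0,0,0],[0,-0.042,0,0,0]]'
python3 -c "
from w import *
go(.475,-.124,.056,172.9)
im=arm.capture('side');c=im[150:300,230:430];cv2.imwrite('pics/side7.png',cv2.resize(c[:,:,::-1],None,fx=4,fy=4))"
```

```text
time: 6.17
eef_pos: [0.518, -0.1289, 0.0568]
ee_rot: [179.8, 0.2, 172.9]
ft_force: [0.2, 0.2, 0.5]
width: 0.0424
t 6.1667 pos [ 0.518  -0.1289  0.0568] [179.84   0.18 172.86] j [-14.1  21.2 -17.3  51.4   0.2  -6.9] F [0.2 0.2 0.5] w 0.0424
shift [ 0.0433 -0.0004  0.0007] turn -0.0
```

View pics/side7.png

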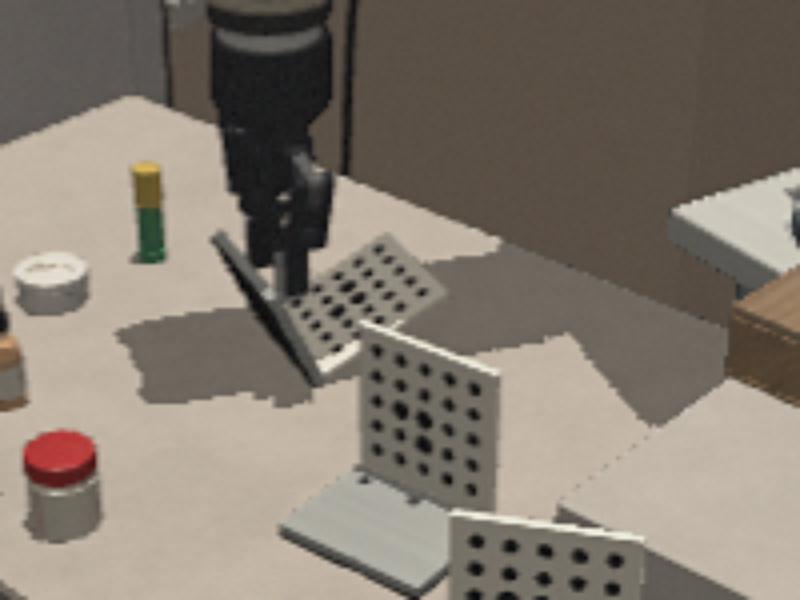

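The second target is tipping cleanly, at about 25–30°. I'll carry on.

```bash
python3 -m inch '[[0,-0.006,0,0,0],[0,-0.012,0,0,0],[0,-0.018,0,0,0],[0,-0.024,0,0,0],[0,-0.03,0,0,0],[0,-0.033,0,0,0],[0,-0.034,0,0,0],[0,-0.034,0,0,0]]'
python3 -c "
from w import *
go(.475,-.124,.056,172.9)
im=arm.capture('side');c=im[150:300,230:430];cv2.imwrite('pics/side8.png',cv2.resize(c[:,:,::-1],None,fx=4,fy=4))"
```

```text
time: 6.88
eef_pos: [0.553, -0.1333, 0.0569]
ee_rot: [179.8, 0.2, 172.9]
ft_force: [-0.5, 0.3, -0.4]
width: 0.0427
t 6.8833 pos [ 0.553  -0.1333  0.0569] [179.85   0.23 172.87] j [-13.7  24.1 -12.4  53.3   0.2  -6.5] F [-0.5  0.3 -0.4] w 0.0427
shift [ 0.0785 -0.0004  0.0006] turn -0.0
```

View pics/side8.png

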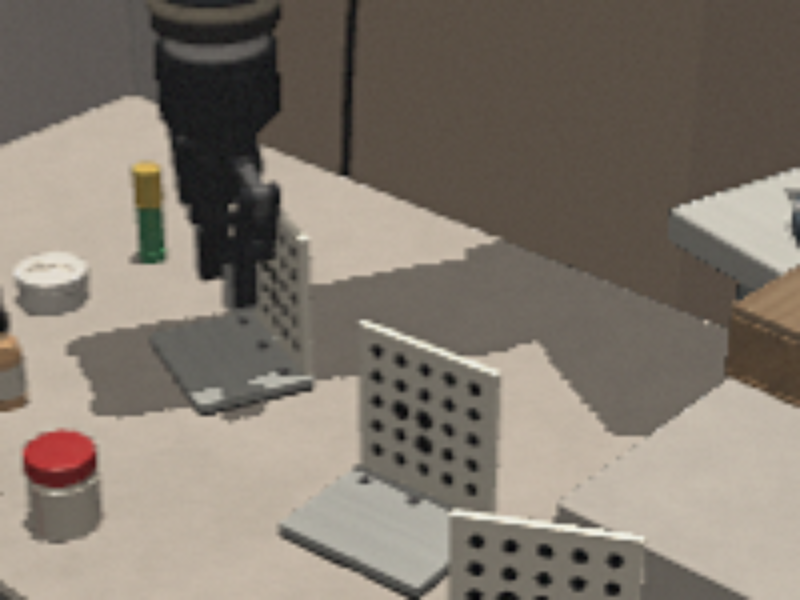

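The second target stands flat too. I'll rise, then move aside for a last look.

```bash
python3 -m inch '[[0,-0.003,0,-0.02,0],[0,-0.004,0,-0.06,0],[0,-0.004,0,-0.1,0],[0,-0.004,0,-0.14,0],[0,-0.004,0,-0.18,0],[0,-0.004,0,-0.19,0]]'
python3 -m inch '[[0,0.15,-0.2,0,0],[0,0.15,-0.2,0,0],[0,0.15,-0.2,0,0],[0,0.15,-0.2,0,0],[0,0.15,-0.2,0,0],[0,0.15,-0.2,0,0],[0,0.15,-0.2,0,0],[0,0.15,-0.2,0,0]]'
python3 - <<'E'
from w import *
for n in("side","top"): cv2.imwrite(f"pics/{n}9.png",arm.capture(n)[:,:,::-1])
go(.475,-.124,.056,172.9)
E
```

```text
time: 7.43
eef_pos: [0.5573, -0.1346, 0.2535]
ee_rot: [179.9, 0.7, 172.9]
ft_force: [0.4, 0.8, 0.6]
width: 0.0427
time: 8.1
eef_pos: [0.3819, -0.3157, 0.2514]
ee_rot: [179.9, 0.7, 172.6]
ft_force: [-0.2, 0.6, 0.5]
width: 0.0428
t 8.2 pos [ 0.3837 -0.3142  0.2513] [179.88   0.7  172.83] j [-39.6  10.   -2.6  76.9   0.5 -32.4] F [0.4 0.6 0.6] w 0.0432
shift [-0.0645  0.1997  0.1965] turn -0.1
```

View pics/side9.png

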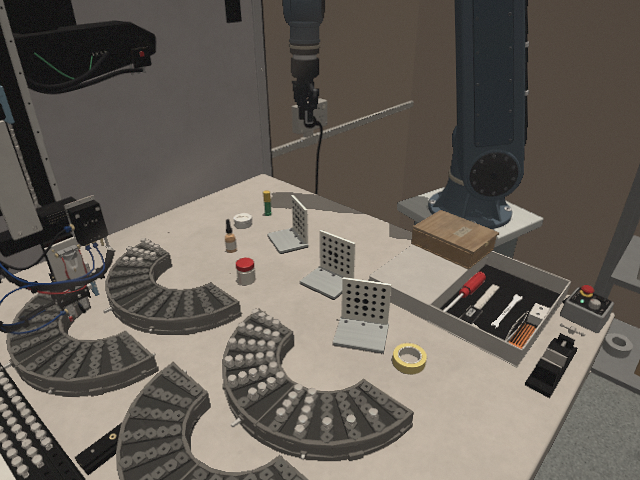

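View pics/top9.png

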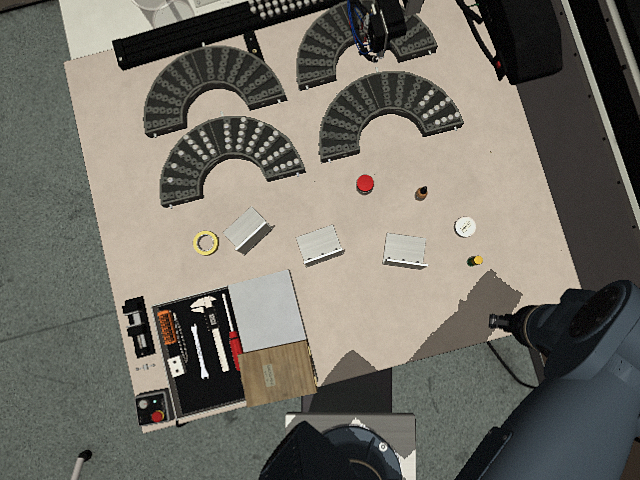

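The top and side views show all three targets standing. The two raised ones are at top-view pixels (320,244) and (404,250), with their heels about where they were. Target_c (248,231), the jar (365,184), dropper (421,193), tin (465,227), glue (475,260) and tape (205,243) are where they were. The arm is clear, so I'm handing in.

```bash
python3 -c "
from rig import arm
print(arm.finish_job(), arm.state()['time'])"
```

```text
the job is handed in; nothing more can be done
the job is handed in; nothing more can be done
```

Both fallen targets are standing on their soles again. I pushed the top of each foot away from its plate with the half-open fingertips, with no gripping or lifting.

- **Position:** In the last top and side pictures, both heels look to be about where they lay. I judged this by eye and did not measure the shift in millimetres.
- **Other things:** The standing target, jar, dropper, glue, tape and tin appear unmoved in the same pictures.
- **Forces and time:** The wrist force read about 2 N or less at the end of each move. The clock read about 8.2 s at the last check before I handed in, and the arm was clear of everything.

No check failed or disagreed. The hand-in itself gives no verdict.

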